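# Load the tile drying rack, shut its retaining bar and start the timer

### The job

Slide the orange retaining bar of the drying rack fully aside, then set every plaster tile from the sloping stands upright on its short edge in a slot of its own, right down on the slot's floor; lower the tiles in, do not drop them. Then slide the bar back fully home over the tiles, and last press the red plunger of the timer down to its stop, hold it there for a second and let it come back up. Leave the cups, jar, bottle, bowl and spatula alone.

Things in the scene. Friction and masses are not known exactly. Their poses are not given: they have to be found in the camera images.
- rack: fixed drying rack: white base 256 x 185 x 8 mm, blue comb block with four slots side by side along rack x (pitch 50 mm). Origin: on the table under the comb's middle, z up. The comb's 45-degree ridges end 60 mm above the table. Aluminium rails along y at x = +-121 mm (12 mm wide, tops 113 mm above the table, y -135 to +50 mm, on corner posts) carry the orange retaining bar
- slot1 (a point): centre of the floor of slot 1, 8 mm above the table, at rack x = -75 mm; axes as the rack. Slot 18 mm wide (x), 70 mm long (y), straight walls up to 44 mm above the table, above that widening at 45 degrees
- slot2 (a point): centre of the floor of slot 2, 8 mm above the table, at rack x = -25 mm; axes as the rack. Slot 18 mm wide (x), 70 mm long (y), straight walls up to 44 mm above the table, above that widening at 45 degrees
- slot3 (a point): centre of the floor of slot 3, 8 mm above the table, at rack x = 25 mm; axes as the rack. Slot 18 mm wide (x), 70 mm long (y), straight walls up to 44 mm above the table, above that widening at 45 degrees
- slot4 (a point): centre of the floor of slot 4, 8 mm above the table, at rack x = 75 mm; axes as the rack. Slot 18 mm wide (x), 70 mm long (y), straight walls up to 44 mm above the table, above that widening at 45 degrees
- gate (a joint): slide of the orange retaining bar, m: 0 = fully home (over the middle of all slots, underside 113.5 mm above the table, just above standing tiles); grows to 0.095 at its stop as the bar slides towards rack -y, clear of the slots. Friction 1.5 N; stays where it is left
- gate_grip (a point): grip point in the bar's black upright handle: 50 mm along rack x, 14 mm along rack y, from 119.5 to 161.5 mm above the table. The point is central in x and y, 143.5 mm above the table. The orange bar (254 x 30 x 6 mm) under it reaches 7 mm to its -y and 23 mm to its +y side. Moves with the bar; axes as the rack
- stand_a: fixed grey sloping stand, base 115 x 157 mm, two bays; tiles lean back in it 40 degrees from upright, top edges towards stand -x (the side away from the rack). Origin: under its middle; a resting tile's middle is at stand (-10, +-38, 65) mm. The board backs only the lowest 58 mm of a tile: the upper 42 mm is free on both faces. Front lip 12 mm high; ribs beside each bay, 71 mm apart
- stand_b: second stand, the same as stand_a
- timer: loose drying timer: white box 90 x 90 x 50 mm, 0.6 kg, red plunger in the middle of its top. Origin: centre of its underside
- plunger (a joint): travel of the timer's red plunger head in m: 0 = up, 0.014 = down at its stop; spring, 2.1 N to start and 7 N at the stop, comes back up by itself
- plunger_top (a point): centre of the top of the red plunger head (42 mm across), 81 mm above the table when up, 67 mm when fully down
- tile1: loose cast plaster tile, white with blue flower, 100 mm high, 60 mm wide, 14 mm thick, 0.1 kg; may be absent. Origin: its middle, 50 mm from its lower and upper 60 x 14 mm edges (58 mm above the table when it stands down in a slot); x = out of the flower face, y = along its width, z = along its height to the top edge. At the start it leans in a bay of a stand
- tile2: loose cast plaster tile, terracotta with white flower, 100 mm high, 60 mm wide, 14 mm thick, 0.1 kg; may be absent. Origin: its middle, 50 mm from its lower and upper 60 x 14 mm edges (58 mm above the table when it stands down in a slot); x = out of the flower face, y = along its width, z = along its height to the top edge. At the start it leans in a bay of a stand
- tile3: loose cast plaster tile, pale green with white flower, 100 mm high, 60 mm wide, 14 mm thick, 0.1 kg; may be absent. Origin: its middle, 50 mm from its lower and upper 60 x 14 mm edges (58 mm above the table when it stands down in a slot); x = out of the flower face, y = along its width, z = along its height to the top edge. At the start it leans in a bay of a stand
- tile4: loose cast plaster tile, yellow ochre with red flower, 100 mm high, 60 mm wide, 14 mm thick, 0.1 kg; may be absent. Origin: its middle, 50 mm from its lower and upper 60 x 14 mm edges (58 mm above the table when it stands down in a slot); x = out of the flower face, y = along its width, z = along its height to the top edge. At the start it leans in a bay of a stand
- white_cup: bystander, leave alone: loose white plastic cup, 60 mm across, 85 mm high. Origin: centre of its underside
- clear_cup: bystander, leave alone: loose clear plastic cup, 70 mm across, 110 mm high. Origin: centre of its underside
- jar: bystander, leave alone: loose glass jar with white lid, 84 mm across, 120 mm high. Origin: centre of its underside
- bottle: bystander, leave alone: loose pale blue bottle, 72 mm across, 230 mm high. Origin: centre of its underside
- spatula: bystander, leave alone: loose wooden spatula, about 280 mm long, lying on the table
- bowl: bystander, leave alone: loose green bowl, 110 mm across, 50 mm high. Origin: centre of its underside
- tall_cup: bystander, leave alone: loose white cup, 72 mm across, 100 mm high. Origin: centre of its underside
Mind the look-alikes: they are no part of the job. What is shaped like the tile4 but pink is not meant. What is shaped like the tile2 but black is not meant.

How it is judged:
By the outcome, as a careful person would: the job done as asked, in the order asked, and still so for the second after the job is handed in, with the robot touching nothing.
Of tile1, tile2, tile3, tile4 only 3 to 4 are there at a start; the rules pass over those that are not, and their reading is None.
At some moment in a run one of tile1, tile2, tile3, tile4, timer may be knocked a few centimetres aside while the robot is not near it.
It also fails if it takes over 200 s, if anything falls off the work surface, if the arm or the gripper's body presses on something with over 40 N, if the wrist force passes 120 N, or if a joint passes its speed limit or range.

### The arm

A 6-joint arm with a two-finger parallel gripper is mounted at the origin on the work surface. World frame = base frame: x ahead of the robot, y to its left, z up, the work surface at z = 0. Lengths are in mm, angles in rad, forces in N, time in s.
With the tool pointing down it reaches from about 350 to 975 mm from the base axis. Payload 7.1 kg.
Tool frame: the origin (TCP) lies on the front face of the gripper's body, between the roots of the fingers; the fingertips stand 80 mm ahead of it and the grasp point (between the pads) lies 61 mm ahead of it (env.tips_ahead is the distance from the TCP to the fingertips, in mm); z points along the fingers, y is the direction in which the jaws open and shut (so a half turn about z gives the same grasp; the last joint's range is limited). The gripper opens to 88 mm and grips with 3 to 60 N. Pads are 20 mm wide; open, the fingers measure 115 mm over their backs; the gripper's body (75 mm by 178 mm) begins 61 mm behind the grasp point.
Start: joints at [-1.211, 0.423, 1.63, -0, 1.089, -0.019], TCP at [231.145, -580.67, 302.675] pointing down, gripper open.
Joint ranges: [-3, 3], [-0.9, 2.11], [0.09, 2.58], [-1.31, 4.45], [0.11, 2.69], [-2.54, 2.54]. Speed limits (rad/s): [2.39, 2.39, 3.01, 3.14, 3.14, 3.14].

### API

Orientations are given as a unit quaternion [x, y, z, w].
In Python, from station import env, set_gripper, viewer, workorder gives the robot as it stands. Calls block until the motion is done:
- env.reach(position, orientation): joint-space move of the TCP to a pose.
- env.move_l(position, rot=None, rate=150, f_stop=None): straight line of the TCP; rot=None keeps the orientation; rate is the mean speed in mm/s. With f_stop (N) it stops when the force on the tool has changed by that much, and returns True; else False.
- env.move_joints(angles): joint-space move.
- set_gripper(opening): finger opening in mm; the grip force is fixed at half the most; returns when the fingers have stopped.
- env.hold(seconds).
- env.ik(position, orientation): joint angles nearest the present ones, or None.
- env.read_state(): the state.
- viewer.camera(name): name is "scene" or "side" or "wrist"; returns the picture (480x640x3 uint8, blue, green, red); there is no depth.
- viewer.camera_params(name): a dict with "fx", "fy", "cx", "cy" (pixels), "pose" (4x4, takes a point from camera to world coordinates); the wrist camera has in their place "tool_from_camera" (4x4, takes a point from camera to tool coordinates, whose origin is the TCP and whose axes are the flange's). Camera axes: x right, y up, looking along -z (the intrinsics and any distortion apply to the point x, -y, -z); pixel columns grow to the right and rows downward; lengths in mm; the calibration is good to about 2 mm. A picture is of the moment at which its call begins: read the wrist's pose just before it. camera_params takes no time and is no camera call.
A pose or a line that the arm cannot do raises env.IKError and nothing moves.
- workorder.sign_off(): hands the job in, once; it reports no verdict.
The state is a dict: "time_s": time; "qpos": joint angles; "dq": joint speeds; "tau": joint torques, N m; "tool_pos": TCP position; "orientation": TCP orientation; "force": force on the tool from outside, world axes, zero at the start; "wrist_torque": the same for the moment, N m; "width": finger opening in mm.
Only numpy, scipy, OpenCV 4.12 (cv2) and the standard library are available. Lean on these libraries where they do the work, as an engineer would, in place of code of your own. Each camera call takes 0.05 s, during which the arm holds its last target.

## Working session

There is one attempt and no reset: what is moved stays moved. The work goes in short steps, each a Python script; the robot and the scene stay as the last script left them, time stands still between calls to the robot, and variables do not carry over. Pictures are saved under pics/ and viewed, and the job is handed in when it is done.

```bash
ls; mkdir -p pics; python3 - <<'E'
from station import env, set_gripper, viewer, workorder
import cv2, numpy as np
np.set_printoptions(precision=4,suppress=True)
for n in ["scene","side","wrist"]:
    p=viewer.camera_params(n); print(n,p)
    cv2.imwrite(f"pics/{n}0.png",viewer.camera(n))
s=env.read_state(); print(s)
E
```

```text
pics
scene {'fx': 495.4140433295749, 'fy': 495.4140433295749, 'cx': 322.9453071794467, 'cy': 236.5181454326274, 'pose': array([[   0.0351,   -0.8402,    0.5412, 1209.6661],
       [   0.9993,    0.0237,   -0.0281,  -18.9806],
       [   0.0108,    0.5418,    0.8404, 1154.6887],
       [   0.    ,    0.    ,    0.    ,    1.    ]])}
side {'fx': 613.0488333268504, 'fy': 613.0488333268504, 'cx': 324.39023052374245, 'cy': 234.55340076461482, 'pose': array([[  -0.9909,    0.1082,   -0.0795,  402.9352],
       [  -0.1335,   -0.7284,    0.672 , 1104.2051],
       [   0.0148,    0.6766,    0.7362, 1323.8494],
       [   0.    ,    0.    ,    0.    ,    1.    ]])}
wrist {'fx': 382.1141324068449, 'fy': 382.1141324068449, 'cx': 322.3518454340974, 'cy': 238.4335013493721, 'tool_from_camera': array([[  0.0002,   0.9638,   0.2666,  72.0271],
       [  1.    ,  -0.0005,   0.0009,  -0.895 ],
       [  0.001 ,   0.2666,  -0.9638, -82.036 ],
       [  0.    ,   0.    ,   0.    ,   1.    ]])}
{'time_s': 0.15, 'qpos': array([-1.211 ,  0.4237,  1.6305,  0.    ,  1.0886, -0.019 ]), 'dq': array([ 0.0007, -0.0003, -0.0031,  0.0009, -0.0004,  0.0001]), 'tau': array([ -0.0008, -54.4982, -27.3921,   0.0643,   0.0205,  -0.0001]), 'tool_pos': array([ 231.0595, -580.3814,  302.1027]), 'orientation': array([ 0.9821,  0.1883, -0.0001, -0.0005]), 'force': array([ 0.9632,  0.0517, -0.8394]), 'wrist_torque': array([-0.0022,  0.0664, -0.0097]), 'width': 87.71649886700871}
```

View pics/scene0.png

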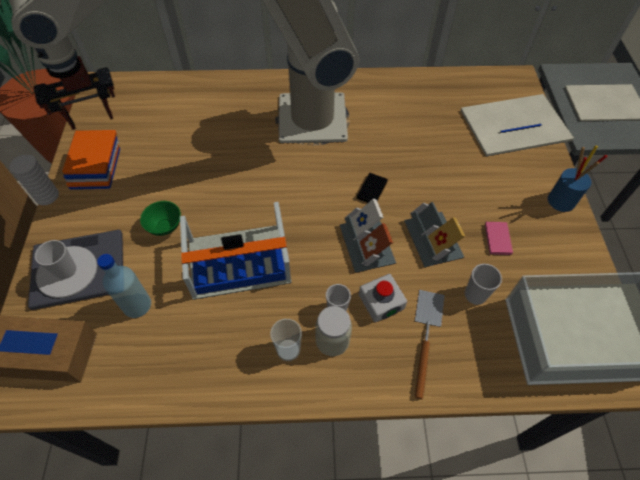

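View pics/side0.png

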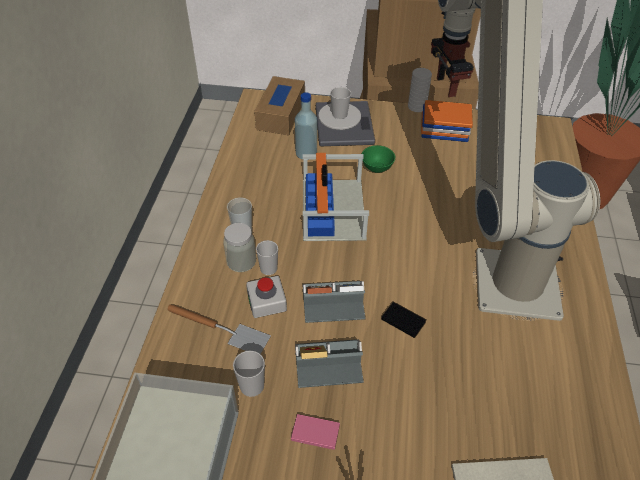

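View pics/wrist0.png

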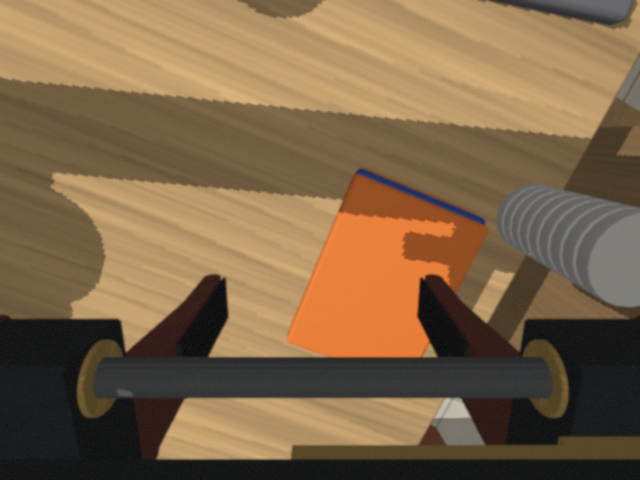

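Scene shows: stand (368,238) with a white/blue-flower tile (368,215) and a terracotta tile (375,242). The second stand (435,235) has an ochre tile (445,237), and its other bay at (428,215) looks empty. Look-alikes: black slab at (372,187), pink slab at (498,237). The rack is at (235,265), the timer at (383,295). Close crop to check the choice.

```bash
python3 - <<'E'
import cv2, numpy as np
a=cv2.imread("pics/scene0.png"); b=cv2.imread("pics/side0.png")
c1=cv2.resize(a[165:325,330:530],(800,640),interpolation=cv2.INTER_CUBIC)[:600]
cv2.imwrite("pics/crop1.png",c1)
cv2.imwrite("pics/crop2.png",cv2.resize(a[195:305,170:300],(780,600)[:2],interpolation=cv2.INTER_CUBIC))
cv2.imwrite("pics/crop3.png",cv2.resize(b[265:395,240:440],(800,520),interpolation=cv2.INTER_CUBIC))
E
```

```text
(no output)
```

View pics/crop1.png

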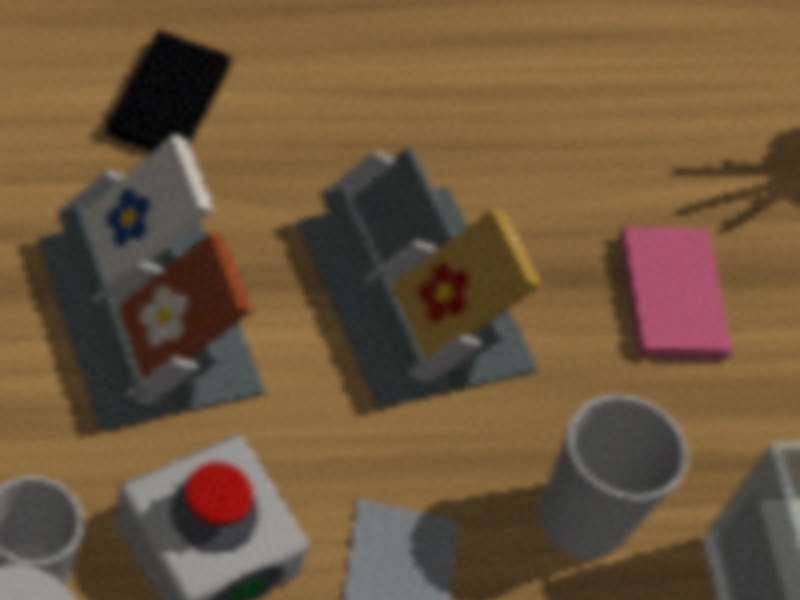

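View pics/crop2.png

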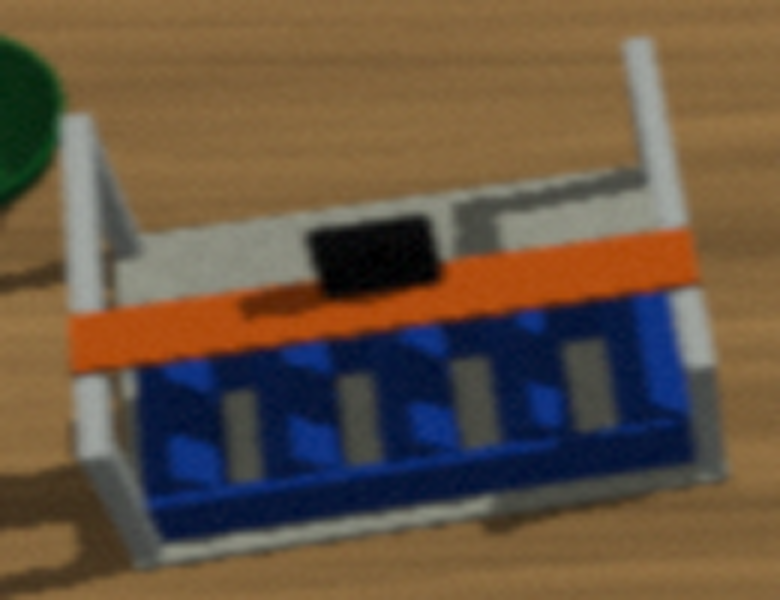

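View pics/crop3.png

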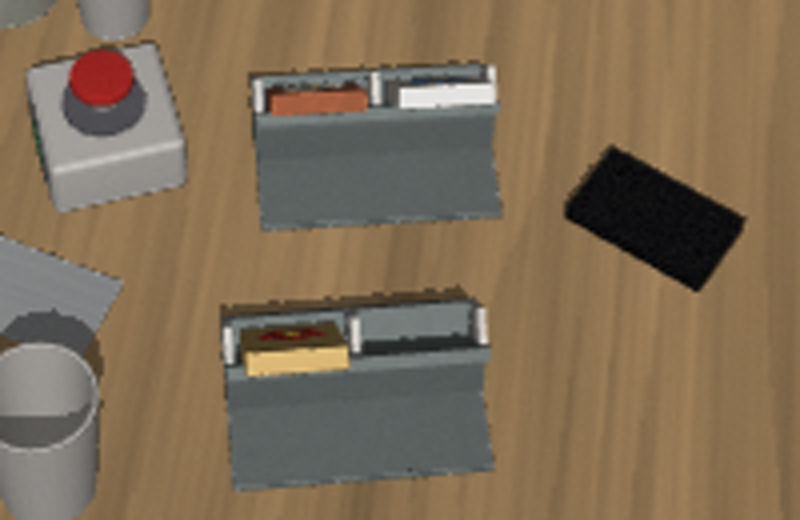

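```bash
cat > h.py <<'E'
from station import env, set_gripper, viewer, workorder
import cv2, numpy as np
from scipy.spatial.transform import Rotation as R
np.set_printoptions(precision=3,suppress=True)
def campose(name):
    p=viewer.camera_params(name)
    if name!="wrist": return p,p["pose"]
    s=env.read_state(); T=np.eye(4); T[:3,:3]=R.from_quat(s["orientation"]).as_matrix(); T[:3,3]=s["tool_pos"]
    return p,T@p["tool_from_camera"]
def snap(name,fn=None):
    p,T=campose(name); im=viewer.camera(name)
    if fn: cv2.imwrite("pics/"+fn+".png",im); np.save("pics/"+fn+".npy",T)
    return im,p,T
def ray(p,T,uv):
    d=np.array([(uv[0]-p["cx"])/p["fx"],-(uv[1]-p["cy"])/p["fy"],-1.]); d=T[:3,:3]@d
    return T[:3,3],d/np.linalg.norm(d)
def onz(p,T,uv,z):
    o,d=ray(p,T,uv); return o+d*(z-o[2])/d[2]
def tri(rays):
    A=np.zeros((3,3));b=np.zeros(3)
    for o,d in rays:
        M=np.eye(3)-np.outer(d,d);A+=M;b+=M@o
    x=np.linalg.solve(A,b); res=[np.linalg.norm((np.eye(3)-np.outer(d,d))@(x-o)) for o,d in rays]
    return x,np.array(res)
def proj(p,T,X):
    c=np.linalg.inv(T)@np.append(X,1); return np.array([p["cx"]-p["fx"]*c[0]/c[2],p["cy"]+p["fy"]*c[1]/c[2]])
E
python3 - <<'E'
from h import *
p,T=campose("scene"); q,S=campose("side")
print("rack rails z113", [onz(p,T,u,113) for u in [(183,216),(276.3,202.3),(185.8,277.5),(286.7,262)]])
def sc(u): return (330+u[0]/4,165+u[1]/4)
def sd(u): return (240+u[0]/4,265+u[1]/4)
print("stand a base corners z0?", [onz(p,T,sc(u),0) for u in [(105,433),(262,390)]],[onz(q,S,sd(u),0) for u in [(262,230),(500,217)]])
print("stand b", [onz(p,T,sc(u),0) for u in [(375,410),(535,370)]],[onz(q,S,sd(u),0) for u in [(233,490),(493,470)]])
print("timer top", tri([ray(p,T,sc((220,492))),ray(q,S,sd((101,75)))]))
print("tallcup",onz(p,T,(482,278),100),onz(q,S,(250,362),100),"whitecup",onz(p,T,(338,294),85),"bottle",onz(p,T,(107,262),230))
def tr(a,b): return tri([ray(p,T,sc(a)),ray(q,S,sd(b))])
# top edge middles (front/back corners)
print("ochre top", tr((497,212),(243,352)) )
E
```

```text
rack rails z113 [array([ 466.338, -340.239,  113.   ]), array([ 429.075, -102.363,  113.   ]), array([ 645.12 , -312.758,  113.   ]), array([609.746, -74.395, 113.   ])]
stand a base corners z0? [array([584.328, 103.749,   0.   ]), array([554.666, 211.628,   0.   ])] [array([553.053, 209.584,   0.   ]), array([401.243, 177.294,   0.   ])]
stand b [array([572.189, 285.476,   0.   ]), array([544.483, 398.589,   0.   ])] [array([541.488, 395.814,   0.   ]), array([389.089, 360.62 ,   0.   ])]
timer top (array([666.671, 161.031,  77.64 ]), array([2.598, 2.598]))
tallcup [660.358 395.74  100.   ] [649.854 401.654 100.   ] whitecup [685.33   47.023  85.   ] bottle [ 666.025 -451.887  230.   ]
ochre top (array([521.426, 361.404, 126.9  ]), array([21.442, 21.442]))
```

```bash
cat >> h.py <<'E'
def q_of(y,z):
    y=np.array(y,float);z=np.array(z,float);z/=np.linalg.norm(z);y=y-z*(y@z);y/=np.linalg.norm(y)
    return R.from_matrix(np.column_stack([np.cross(y,z),y,z])).as_quat()
DOWN=[0,0,-1]
def fr(yaw): return np.array([np.cos(yaw),np.sin(yaw),0]),np.array([-np.sin(yaw),np.cos(yaw),0])
E
python3 - <<'E'
from h import *
ryaw=np.radians(-81.3); rx,ry=fr(ryaw); ro=np.array([579.6,-201,0])
q=q_of(rx,DOWN)
for X in [-75,-25,25,75]: print(X,env.ik(ro+rx*X+[0,0,150],q), env.ik(ro+rx*X+[0,0,300],q))
print("gate",env.ik(ro-8*ry+[0,0,204],q),env.ik(ro-103*ry+[0,0,204],q))
sx,sy=fr(np.radians(-74.6)); c=np.cos(np.radians(40));s=np.sin(np.radians(40))
for so in ([490,168,0],[478,350,0]):
  for b in (38,-38):
    tz=-s*sx+c*np.array([0,0,1]); tx=c*sx+s*np.array([0,0,1]);g=np.array(so)-10*sx+b*sy+[0,0,65]
    qt=q_of(tx,-tz); print(g,env.ik(g+tz*(31+61),qt),env.ik(g+tz*(31+161),qt))
env.reach(ro-30*ry+[0,0,360],q)
snap("wrist","w1"); snap("scene","s1")
env.move_l(ro+ry*40+rx*50+[0,0,360]); snap("wrist","w2"); print(env.read_state()["time_s"])
E
```

```text
-75 [-0.24   0.574  1.811 -0.     0.757  1.179] [-0.24   0.364  1.729 -0.     1.049  1.179]
-25 [-0.317  0.595  1.765 -0.     0.781  1.102] [-0.317  0.393  1.684 -0.     1.064  1.102]
25 [-0.388  0.621  1.711 -0.     0.81   1.031] [-0.388  0.427  1.631 -0.     1.084  1.031]
75 [-0.454  0.651  1.648 -0.     0.843  0.965] [-0.454  0.465  1.569 -0.     1.108  0.965]
gate [-0.36   0.521  1.736 -0.     0.885  1.059] [-0.448  0.42   1.919 -0.     0.802  0.971]
[523.98  187.732  65.   ] [ 0.67   0.71   1.76  -0.721  1.111  2.449] [ 0.763  0.622  1.681 -0.631  1.281  2.39 ]
[450.709 167.55   65.   ] None [ 0.827  0.549  1.832 -0.613  1.245  2.476]
[511.98  369.732  65.   ] [ 0.878  0.835  1.459 -0.573  1.338  2.457] [ 0.946  0.786  1.341 -0.526  1.508  2.417]
[438.709 349.55   65.   ] None [ 1.013  0.713  1.494 -0.495  1.466  2.505]
2.825
```

View pics/w1.png

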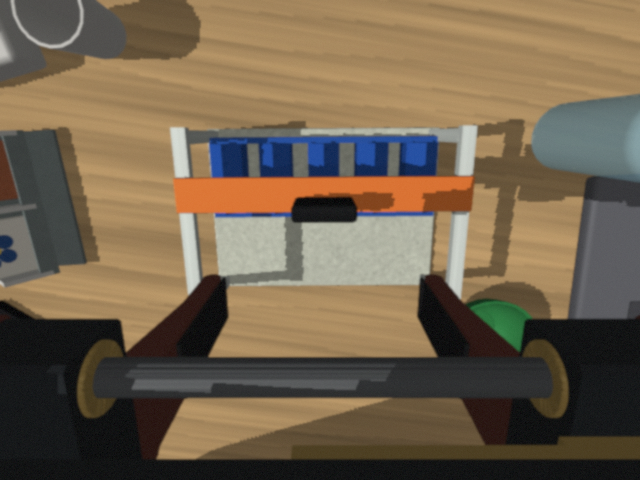

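View pics/w2.png

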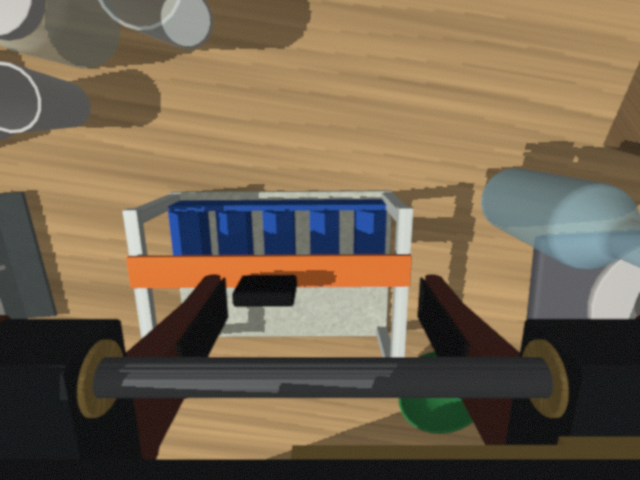

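```bash
cat > m.py <<'E'
from h import *
p=viewer.camera_params("wrist")
C={}
for n in ["w1","w2"]:
    im=cv2.imread(f"pics/{n}.png");T=np.load(f"pics/{n}.npy");h=cv2.cvtColor(im,cv2.COLOR_BGR2HSV)
    m=cv2.inRange(h,(5,170,120),(14,255,255)); m[:, :110]=0; m[330:]=0
    m=cv2.morphologyEx(m,cv2.MORPH_CLOSE,np.ones((9,9)))
    c=max(cv2.findContours(m,0,2)[0],key=cv2.contourArea)
    b=cv2.approxPolyDP(c,6,True)[:,0]; r=cv2.boxPoints(cv2.minAreaRect(c))
    print(n,b.tolist(),r.round(1).tolist())
    x0,y0,w,hh=cv2.boundingRect(c)
    k=cv2.inRange(im,(0,0,0),(45,45,45)); k[:y0]=0;k[y0+hh+18:]=0;k[:,:x0+40]=0;k[:,x0+w-40:]=0
    if n=="w2": k[:, :225]=0; k[:,:][:, 310:]=0
    c2=max(cv2.findContours(k,0,2)[0],key=cv2.contourArea); print("handle",cv2.boundingRect(c2),cv2.approxPolyDP(c2,3,True)[:,0].tolist())
    # corners of top face: sorted
    C[n]=r
    ov=cv2.resize(im[y0-80:y0+100,x0-10:x0+w+10],None,fx=2.4,fy=2.4,interpolation=cv2.INTER_CUBIC);cv2.imwrite(f"pics/{n}c.png",ov[:600,:800]); print(x0-10,y0-80)
E
python3 m.py
```

```text
w1 [[473, 177], [174, 179], [177, 211], [291, 210], [297, 197], [351, 195], [357, 210], [470, 209]] [[173.89999389648438, 178.10000610351562], [473.0, 175.60000610351562], [473.29998779296875, 209.8000030517578], [174.1999969482422, 212.3000030517578]]
handle (292, 198, 64, 24) [[292, 212], [294, 221], [353, 220], [355, 206], [350, 198], [296, 200]]
164 96
w2 [[410, 256], [142, 256], [127, 263], [131, 287], [195, 287], [209, 274], [236, 286], [242, 275], [295, 273], [298, 285], [409, 284]] [[127.0, 255.8000030517578], [410.0, 254.39999389648438], [410.20001220703125, 285.8999938964844], [127.0999984741211, 287.29998779296875]]
handle (234, 276, 62, 30) [[234, 292], [234, 303], [291, 304], [295, 277], [243, 277]]
117 175
```

View pics/w1c.png

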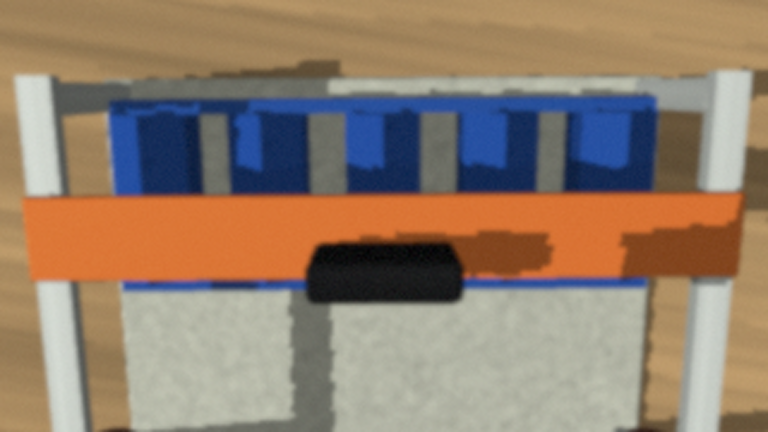

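View pics/w2c.png

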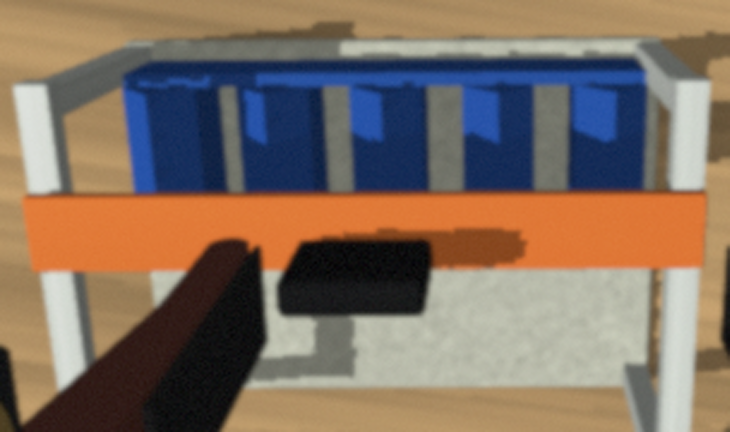

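```bash
python3 - <<'E'
from h import *
p=viewer.camera_params("wrist");T1=np.load("pics/w1.npy");T2=np.load("pics/w2.npy")
F={"railL":((170.7,127.3),(122.4,210.8)),"railR":((477.3,125.2),(413.3,208.8)),
"UL":((173.2,178.5),(126.6,257.1)),"UR":((474,176),(411.2,254.6)),"LR":((471.5,211),(409.9,286.3)),"LL":((177.8,212.7),(130.8,287.9)),
"hL":((292,221),(232.8,305)),"hR":((356,220.5),(295.7,305.8))}
X={}
for k,(a,b) in F.items():
    x,r=tri([ray(p,T1,a),ray(p,T2,b)]); X[k]=x; print(k,x,r[0], onz(p,T1,a,119.5 if k[0] in"UL" else 113 if k[0]=="r" else 161.5),onz(p,T2,b,119.5 if k[0] in"UL" else 113 if k[0]=="r" else 161.5))
E
```

```text
railL [605.97  -71.064 116.289] 0.11532123835935405 [605.774 -69.927 113.   ] [605.088 -69.312 113.   ]
railR [ 645.49  -320.393  112.684] 0.28074324233906234 [ 645.577 -320.     113.   ] [ 645.409 -320.572  113.   ]
UL [564.599 -75.837 117.799] 0.10321048959942633 [564.933 -76.363 119.5  ] [565.262 -76.763 119.5  ]
UR [ 604.814 -326.859  115.766] 0.04118773346325221 [ 605.012 -325.306  119.5  ] [ 605.851 -325.819  119.5  ]
LR [ 575.403 -331.665  117.499] 0.018539592058662402 [ 575.691 -330.803  119.5  ] [ 576.145 -331.072  119.5  ]
LL [536.544 -81.749 120.511] 0.28783140288038067 [536.166 -81.665 119.5  ] [536.139 -80.994 119.5  ]
hL [ 553.121 -181.357  158.583] 0.16028129910154354 [ 553.742 -181.636  161.5  ] [ 554.682 -181.748  161.5  ]
hR [ 559.956 -230.629  156.956] 1.0232423767262897 [ 561.382 -229.137  161.5  ] [ 561.633 -231.558  161.5  ]
```

```bash
cat >> h.py <<'E'
ryaw=np.radians(-80.87); rx,ry=fr(ryaw); Z=np.array([0,0,1.])
bar0=np.array([570.6,-203.6,0])  # bar centre at start
qr=q_of(rx,DOWN)
def st(): 
    s=env.read_state(); print("t",round(s["time_s"],2),"pos",s["tool_pos"],"F",s["force"],"w",round(s["width"],2)); return s
E
python3 - <<'E'
from h import *
g=bar0-7.5*ry
env.reach(g+Z*300,qr); set_gripper(84)
print(env.move_l(g+Z*204.5,rate=150,f_stop=8)); st()
set_gripper(30); s=st()
print(env.move_l(s["tool_pos"]-ry*103,rate=60,f_stop=14)); s=st()
set_gripper(84); s=st()
print("moved",(s["tool_pos"]-g)@ry,(s["tool_pos"]-g)@rx)
env.move_l(s["tool_pos"]+Z*120,rate=200)
snap("scene","s2"); snap("side","d2")
env.reach(bar0+5*ry+Z*330,qr); snap("wrist","w3");
env.move_l(bar0+50*ry+Z*330,rate=200); snap("wrist","w4"); st()
E
```

```text
False
t 4.38 pos [ 563.718 -205.011  205.113] F [-0.313 -0.009  1.109] w 83.92
t 5.01 pos [ 563.366 -205.221  204.789] F [ 0.063 -3.038  2.504] w 49.71
True
t 6.35 pos [ 475.045 -219.369  204.852] F [1.511 2.594 1.047] w 49.51
t 7.06 pos [ 476.199 -220.258  205.181] F [-0.073 -0.7    0.462] w 84.1
moved -88.3480590569798 1.467706882294408
t 8.87 pos [ 618.736 -195.86   329.513] F [ 0.105 -0.125 -0.537] w 84.1
```

View pics/w3.png

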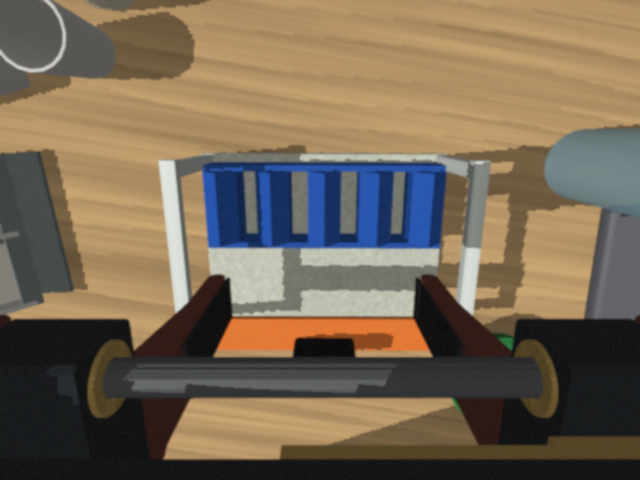

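View pics/w4.png

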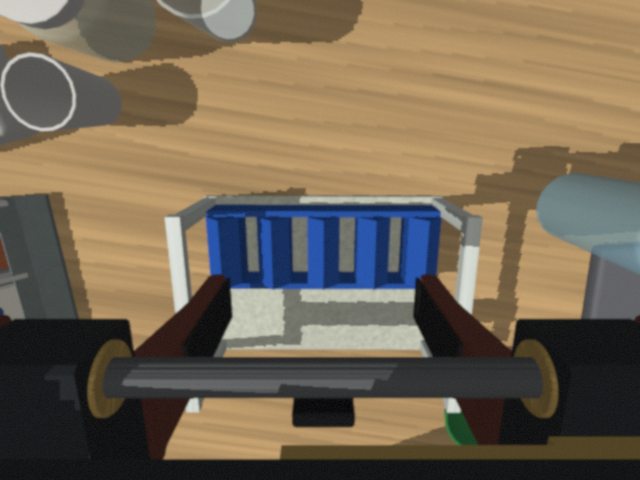

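View pics/s2.png

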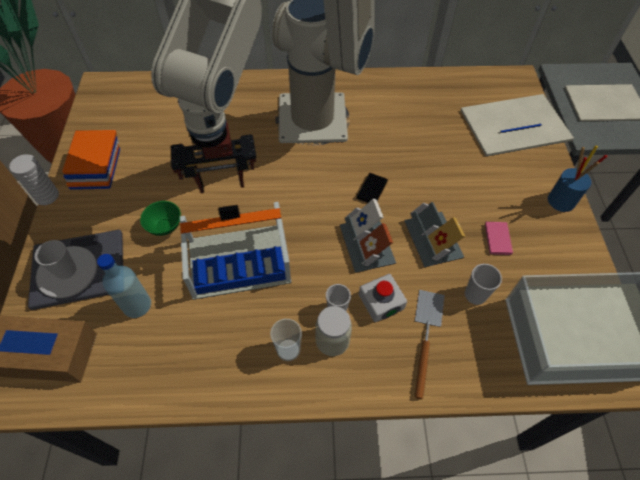

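```bash
python3 - <<'E'
import cv2
for n,y in (("w3",145),("w4",190)):
    im=cv2.imread(f"pics/{n}.png"); cv2.imwrite(f"pics/{n}c.png",cv2.resize(im[y:y+120,195:455],None,fx=3,fy=3,interpolation=cv2.INTER_CUBIC))
E
```

```text
(no output)
```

View pics/w3c.png

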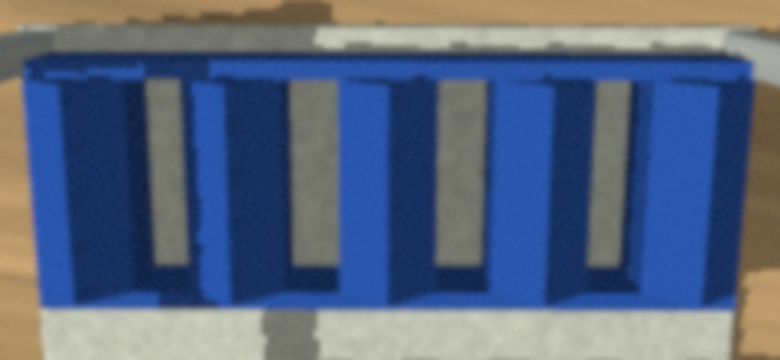

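View pics/w4c.png

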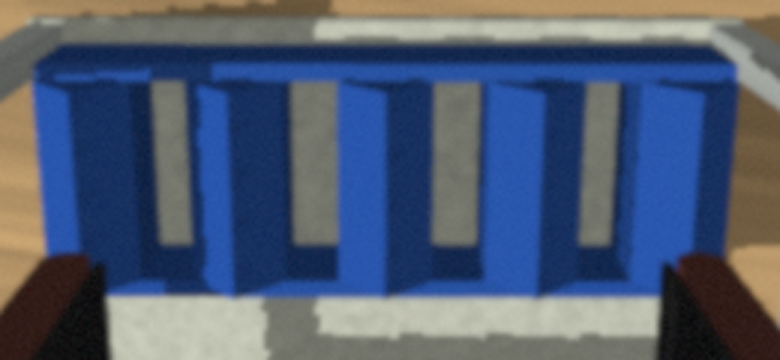

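```bash
python3 - <<'E'
from h import *
p=viewer.camera_params("wrist")
for n,y0,top,bot in (("w3",145,[(63,82),(224,82),(389,84),(553,84),(718,82)],[(75,300),(231,302),(388,302),(547,302),(703,300)]),
  ("w4",190,[(69,88),(228,88),(388,90),(546,90),(704,90)],[(78,280),(234,293),(386,293),(541,293),(692,270)])):
    T=np.load(f"pics/{n}.npy")
    f=lambda L:[onz(p,T,(195+u/3,y0+v/3),60) for u,v in L]
    A,B=np.array(f(top)),np.array(f(bot))
    print(n); print(A[:,:2]); print(B[:,:2]); 
    print("mean",A.mean(0),B.mean(0),"xdir",np.degrees(np.arctan2(*(A[-1]-A[0])[[1,0]])),np.linalg.norm(A[-1]-A[0]),"ydir",np.degrees(np.arctan2(*(B-A).mean(0)[[1,0]])))
    ro=np.array([576,-203,0]); print("x of peaks", (A-ro)@rx,(B-ro)@rx,"y",(A-ro)@ry,(B-ro)@ry)
    F=[onz(p,T,(195+u/3,y0+v/3),8) for u,v in ([(290,267),(338,267),(437,267),(485,267)] if n=="w3" else [(292,246),(338,246),(432,246),(478,246)])]
    print("floor x,y",(np.array(F)-ro)@rx,(np.array(F)-ro)@ry)
E
```

```text
w3
[[ 595.864  -99.781]
 [ 603.677 -147.89 ]
 [ 611.088 -197.259]
 [ 619.041 -246.225]
 [ 627.62  -295.315]]
[[ 527.701 -109.482]
 [ 535.037 -158.668]
 [ 543.084 -208.078]
 [ 551.229 -258.085]
 [ 559.862 -306.962]]
mean [ 611.458 -197.294   60.   ] [ 543.383 -208.255   60.   ] xdir -80.7753465757896 198.0951898725808 ydir -170.8528350110242
x of peaks [-98.759 -50.02   -0.1    49.506  99.336] [-99.997 -50.27   -0.209  50.457 100.084] y [35.991 36.071 35.555 35.637 36.318] [-32.848 -33.409 -33.304 -33.198 -32.429]
floor x,y [-35.64  -18.211  17.726  35.144] [-35.724 -35.689 -35.616 -35.581]
w4
[[ 596.302  -98.821]
 [ 604.244 -148.111]
 [ 611.598 -197.795]
 [ 619.488 -246.762]
 [ 627.375 -295.71 ]]
[[ 532.158 -107.34 ]
 [ 535.767 -158.602]
 [ 543.761 -208.133]
 [ 551.91  -258.623]
 [ 567.77  -305.92 ]]
mean [ 611.801 -197.44    60.   ] [ 546.273 -207.724   60.   ] xdir -81.03138517016143 199.32560630192688 ydir -171.08106563822085
x of peaks [-99.638 -49.712   0.51   50.108  99.687] [-101.405  -50.22    -0.047   51.096  100.31 ] y [36.575 36.595 35.973 35.993 36.014] [-28.108 -32.679 -32.645 -32.611 -24.456]
floor x,y [-35.141 -17.914  17.281  34.502] [-35.677 -35.667 -35.645 -35.635]
```

```bash
cat >> h.py <<'E'
ro=np.array([576,-203,0])+0.7*ry
syaw=np.radians(-74.6); sx,sy=fr(syaw)
qf=q_of(-sx,DOWN)
E
python3 - <<'E'
from h import *
env.reach([500,250,380],qf); snap("wrist","w5"); env.move_l([430,270,380],rate=250); snap("wrist","w6"); st()
E
```

```text
t 11.53 pos [430.497 270.035 380.326] F [ 0.102 -0.073  0.004] w 83.89
```

View pics/w5.png

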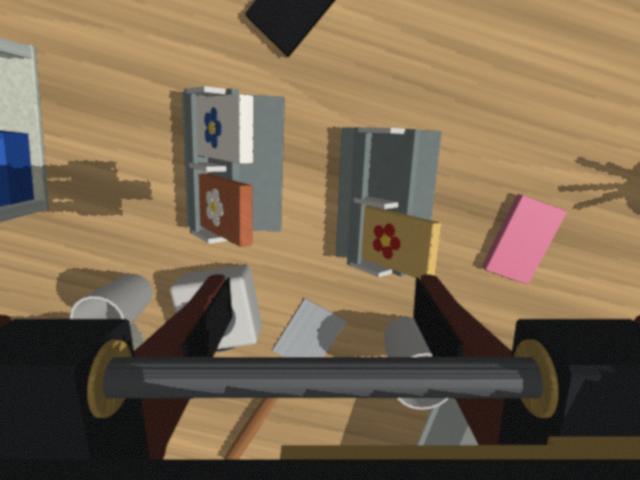

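View pics/w6.png

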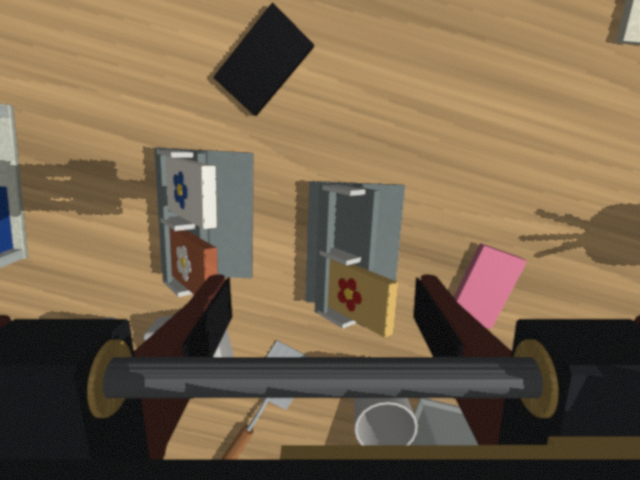

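```bash
python3 - <<'E'
import cv2
a=cv2.imread("pics/w5.png");b=cv2.imread("pics/w6.png")
f=lambda im,x,y,w,h,k,n:cv2.imwrite(f"pics/{n}.png",cv2.resize(im[y:y+h,x:x+w],None,fx=k,fy=k,interpolation=cv2.INTER_CUBIC))
f(a,170,75,140,180,4-1,"c5a"); f(a,325,115,130,170,3,"c5b")
f(b,145,140,140,165,3,"c6a"); f(b,290,170,130,170,3,"c6b")
A=[cv2.imread(f"pics/{n}.png") for n in("c5a","c5b","c6a","c6b")]
import numpy as np
def cat(x,y):
    h=max(x.shape[0],y.shape[0]); o=np.zeros((h,x.shape[1]+y.shape[1],3),np.uint8); o[:x.shape[0],:x.shape[1]]=x;o[:y.shape[0],x.shape[1]:]=y;return o
cv2.imwrite("pics/m5.png",cat(A[0],A[1]));cv2.imwrite("pics/m6.png",cat(A[2],A[3]))
E
```

```text
(no output)
```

View pics/m5.png

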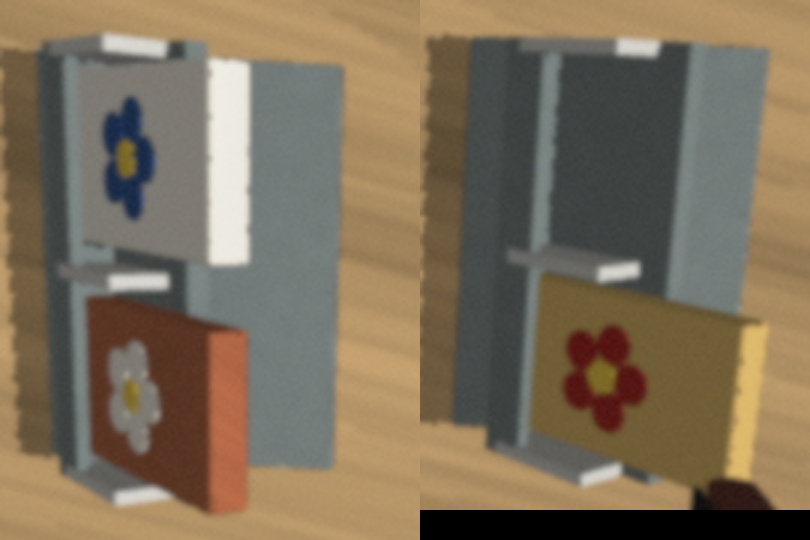

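View pics/m6.png

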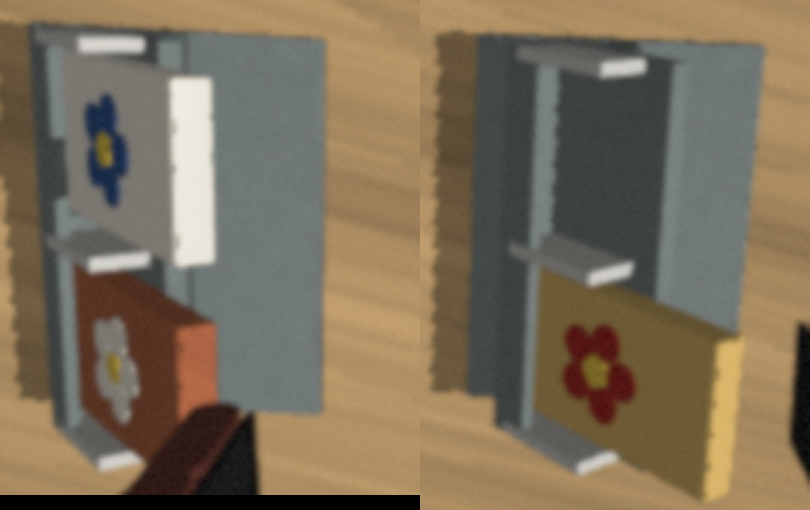

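```bash
python3 - <<'E'
from h import *
p=viewer.camera_params("wrist");T1=np.load("pics/w5.npy");T2=np.load("pics/w6.npy")
F={"white":[((239,94.3),(201.3,165.7)),((253.3,95.7),(215.7,165.7)),((252.3,163.7),(216.7,228.3)),((238.7,163),(203,229))],
"terra":[((240,184.3),(204.3,248.7)),((252,185),(216.7,247.7))],
"ochre":[((432.3,221.7),(389.7,281.7)),((441,222.7),(397.7,282.7)),((433.3,275),(393,335.3)),((426.3,278.3),(385,336.7))]}
# expected heights of flower-top edge & back-top edge
c,s=np.cos(np.radians(40)),np.sin(np.radians(40)); zf=65+50*c+7*s; zb=65+50*c-7*s; print(zf,zb)
for k,L in F.items():
    print(k)
    for i,(a,b) in enumerate(L):
        x,r=tri([ray(p,T1,a),ray(p,T2,b)]); z=[zf,zb,zb,zf][i]; print(x,r[0],onz(p,T1,a,z)[:2],onz(p,T2,b,z)[:2])
print("terra C D",onz(p,T1,(252,244.7),zb),onz(p,T1,(240,246.3),zf))
E
```

```text
107.80173542375468 98.80270888814312
white
[416.645 151.855 104.559] 0.03868725159227807 [416.767 152.61 ] [416.11  152.718]
[414.169 162.935  97.54 ] 0.01961638142040348 [414.226 163.19 ] [413.972 163.222]
[472.954 175.724  99.244] 0.3165393824951248 [472.927 175.349] [473.166 175.943]
[474.692 164.801 106.98 ] 0.32987816357997163 [474.504 164.631] [474.496 165.326]
terra
[492.992 170.296 109.178] 0.23021621077232243 [493.184 169.834] [493.568 170.208]
[492.401 179.722  99.435] 0.2330446685550038 [492.452 179.406] [492.69  179.825]
ochre
[480.67  356.127 100.629] 0.14556263832866326 [479.6   353.496] [478.303 354.191]
[479.161 364.015 101.902] 0.025451891223271735 [479.585 365.134] [480.207 365.01 ]
[527.75  370.257 118.803] 1.8429818604401418 [532.874 376.323] [538.399 379.197]
[533.378 365.096 115.606] 0.8515406497176348 [535.42  367.214] [537.695 368.544]
terra C D [550.173 192.248  98.803] [551.813 182.367 107.802]
```

```bash
cat >> h.py <<'E'
c40,s40=np.cos(np.radians(40)),np.sin(np.radians(40))
qp=q_of(-rx,DOWN)
def pick(t,yaw,name,lift=110):
    x,y=fr(yaw); tz=-s40*x+c40*Z; tx=c40*x+s40*Z; q=q_of(-tx,-tz)
    set_gripper(44)
    env.reach(t+tz*170,q); snap("wrist",name+"_pre")
    print("contact",env.move_l(t+tz*45,rate=100,f_stop=6)); s=st()
    print("reached",(s["tool_pos"]-t)@tz)
    set_gripper(2); s=st(); snap("wrist",name+"_grip"); snap("scene",name+"_gs")
    return tz,q
E
python3 - <<'E'
from h import *
t=np.array([508.8,366.7,103.3]); yaw=np.radians(-76.4)
tz,q=pick(t,yaw,"och")
E
```

```text
contact False
t 14.65 pos [502.14  395.424 138.288] F [-0.014  0.214  0.132] w 43.95
reached 45.754469704475795
t 15.22 pos [502.21  394.222 138.577] F [ 0.507 -2.69   4.861] w 13.69
```

View pics/och_pre.png

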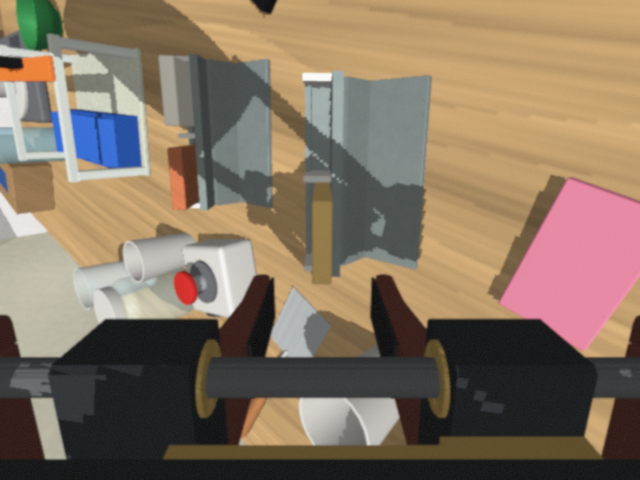

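View pics/och_grip.png

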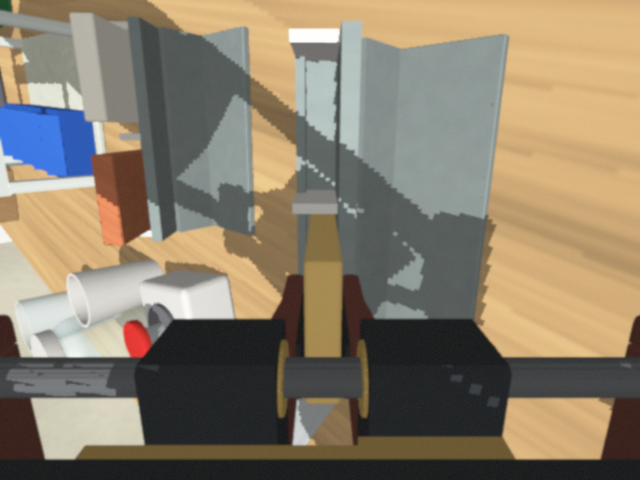

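View pics/och_gs.png

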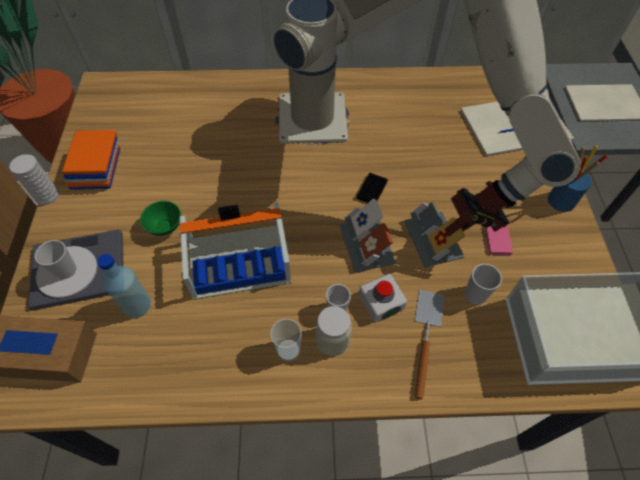

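Ochre tile gripped square (width 13.7 mm) in its bay, nothing else touched. Lift and carry to above slot 3.

```bash
cat >> h.py <<'E'
def carry(yaw,X,name):
    x,y=fr(yaw); tz=-s40*x+c40*Z
    s=env.read_state(); env.move_l(s["tool_pos"]+tz*100,rate=120); st()
    s=env.read_state(); env.reach(s["tool_pos"]+Z*60-150*x*0.3,qf if 0 else qp); 
    env.reach(ro+X*rx+Z*280,qp); env.hold(0.2); st(); snap("wrist",name+"_up"); snap("scene",name+"_ups"); snap("side",name+"_upd")
E
python3 - <<'E'
from h import *
carry(np.radians(-76.4),25,"och")
E
```

```text
t 16.31 pos [486.931 456.056 214.3  ] F [ 0.96   0.658 -0.903] w 13.61
t 19.68 pos [ 580.882 -227.056  279.985] F [-1.223  0.567 -0.985] w 13.51
```

View pics/och_up.png

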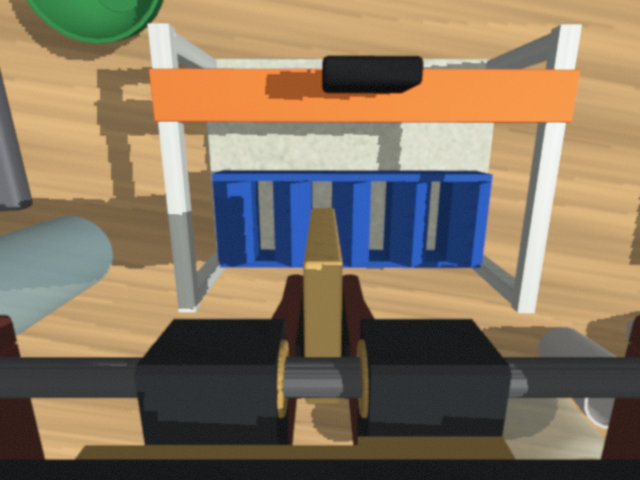

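View pics/och_ups.png

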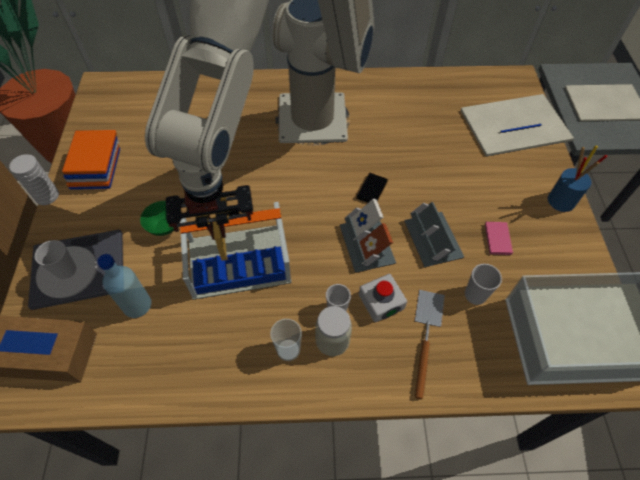

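```bash
cat >> h.py <<'E'
def chk(name,off=45.7):
    p=viewer.camera_params("wrist");T=np.load(f"pics/{name}.npy")
    # tool frame
    W=T@np.linalg.inv(p["tool_from_camera"])
    for lab,zz in (("top",off),("bot",off+100)):
        print(lab,[proj(p,T,(W@np.array([30,yy,zz,1]))[:3]).round(1).tolist() for yy in(-7,7)])
E
python3 - <<'E'
from h import *
chk("och_up")
im=cv2.imread("pics/och_up.png"); cv2.imwrite("pics/och_upc.png",cv2.resize(im[190:320,260:400],None,fx=4,fy=4,interpolation=cv2.INTER_CUBIC))
E
```

```text
top [[300.1, 261.5], [339.8, 261.5]]
bot [[309.2, 207.9], [332.4, 207.9]]
```

View pics/och_upc.png

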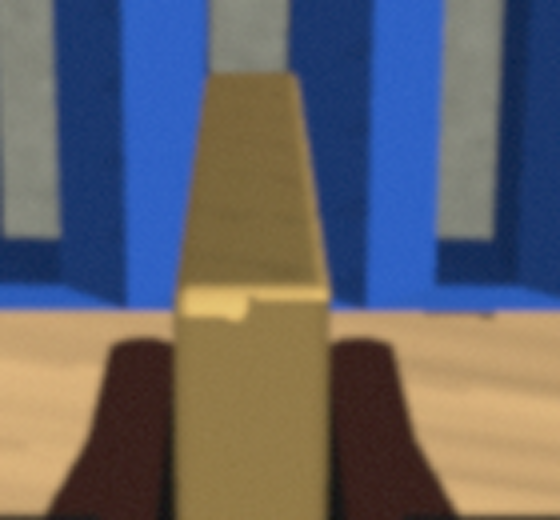

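```bash
python3 - <<'E'
import cv2
im=cv2.imread("pics/och_up.png"); cv2.imwrite("pics/och_upc2.png",cv2.resize(im[165:275,205:500],None,fx=2.7,fy=2.7,interpolation=cv2.INTER_CUBIC))
E
```

```text
(no output)
```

View pics/och_upc2.png

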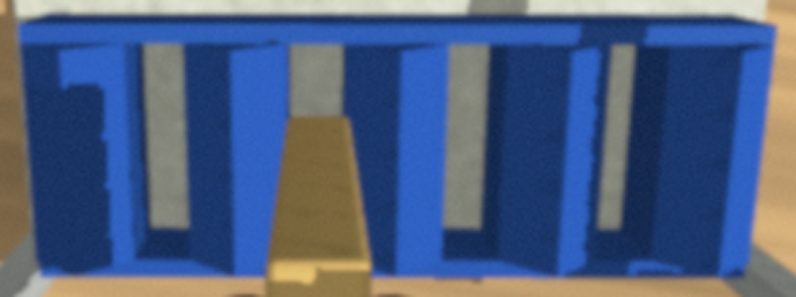

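```bash
python3 - <<'E'
from h import *
p=viewer.camera_params("wrist");T=np.load("pics/och_up.npy")
W=T@np.linalg.inv(p["tool_from_camera"])
for a,b in (((230,48),(235,272)),((400,48),(396,272)),((570,48),(560,272)),((740,48),(722,272))):
    for u in (a,b):
        X=onz(p,T,(205+u[0]/2.7,165+u[1]/2.7),60)-ro; print(X@rx,X@ry)
X=W[:3,3]-ro; print("tool",X@rx,X@ry)
E
```

```text
48.9148960729676 -35.551853523309795
48.84229532315723 33.64219389428631
-0.7148868371045792 -35.598201051492524
-1.0307256417521191 33.605757919003764
-50.35914498795884 -35.64456209759907
-51.848086181794685 33.56863203296879
-100.01788471338762 -35.690936667544555
-102.06062044228193 33.531948017807956
tool 24.525401838263036 0.303793472100615
```

```bash
cat >> h.py <<'E'
DX=0.8
def lower(X,off=45.7,name="x"):
    P=ro+(X+DX)*rx
    env.move_l(P+Z*(175+off-45),rate=100); env.hold(0.15); s=st(); X1=s["tool_pos"]-ro; print("x,y",X1@rx,X1@ry)
    hit=env.move_l(P+Z*(108+off-3),rate=25,f_stop=4); s=st(); print("hit",hit,"bottom z est",s["tool_pos"][2]-off-100, "lat F x,y",s["force"]@rx,s["force"]@ry)
    snap("wrist",name+"_dn")
    return hit
E
python3 - <<'E'
from h import *
lower(25,name="och")
E
```

```text
t 21.18 pos [ 581.138 -228.5    176.447] F [-0.138  0.552 -0.652] w 13.45
x,y 25.99190213871681 0.3269470655520737
t 21.98 pos [ 580.623 -228.418  153.822] F [-0.48  -0.125  4.137] w 13.72
hit True bottom z est 8.121988822331517 lat F x,y 0.04676989390336202 -0.49385665170131804
```

View pics/och_dn.png

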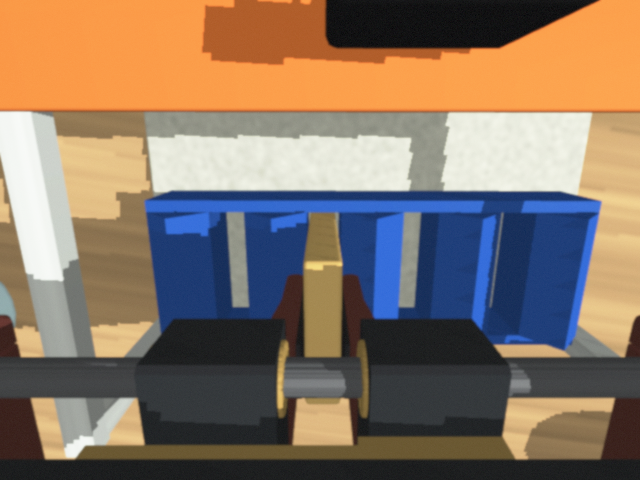

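Floor contact at 8.1 mm and no side force. Release, rise, and re-look at the stands.

```bash
cat >> h.py <<'E'
def release():
    set_gripper(26); s=env.read_state(); env.move_l(s["tool_pos"]+Z*140,rate=150)
E
python3 - <<'E'
from h import *
release(); snap("wrist","och_rel")
env.reach([500,200,380],qf); snap("wrist","w7"); snap("scene","s7"); snap("side","d7"); st()
E
```

```text
t 25.38 pos [500.391 199.206 379.722] F [ 0.274  0.239 -0.37 ] w 25.89
```

View pics/och_rel.png

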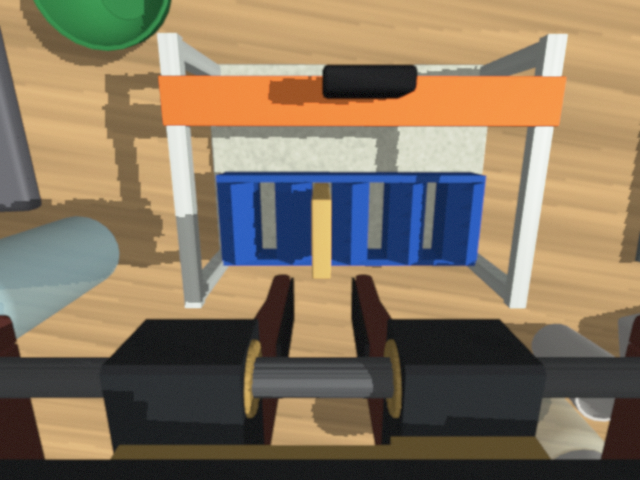

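View pics/w7.png

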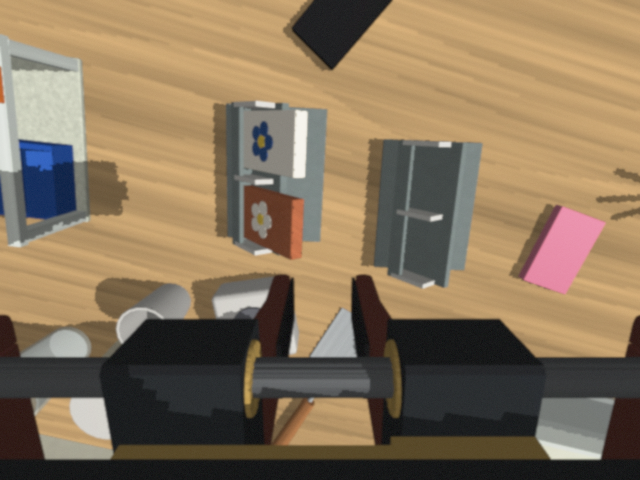

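View pics/s7.png

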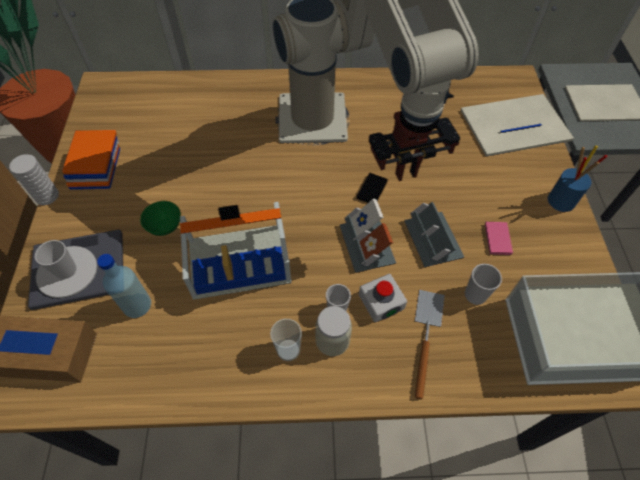

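```bash
python3 - <<'E'
from h import *
p=viewer.camera_params("wrist");T=np.load("pics/w7.npy")
for X in ([416.4,152.7,107.8],[473.1,175.5,98.8],[493.3,170,107.8],[550.2,192.2,98.8]): print(proj(p,T,np.array(X)))
x,y=fr(np.radians(-77.8)); tz=-s40*x+c40*Z; q=q_of(-(c40*x+s40*Z),-tz)
for t in ([444.5,164.1,103.3],[522,181,103.3]):
  for k in (45,145,170): print(env.ik(np.array(t)+tz*k,q))
im=cv2.imread("pics/w7.png"); cv2.imwrite("pics/w7c.png",cv2.resize(im[95:270,220:330],None,fx=3.4,fy=3.4,interpolation=cv2.INTER_CUBIC))
E
```

```text
[295.294 109.864]
[304.524 178.16 ]
[292.928 198.663]
[301.174 257.479]
[ 0.668  0.637  1.942 -0.728  1.051 -0.585]
[ 0.772  0.533  1.857 -0.615  1.238 -0.66 ]
[ 0.796  0.513  1.83  -0.593  1.286 -0.673]
[ 0.61   0.699  1.779 -0.726  1.104 -0.689]
[ 0.705  0.609  1.7   -0.634  1.275 -0.749]
[ 0.727  0.592  1.675 -0.616  1.32  -0.761]
```

View pics/w7c.png

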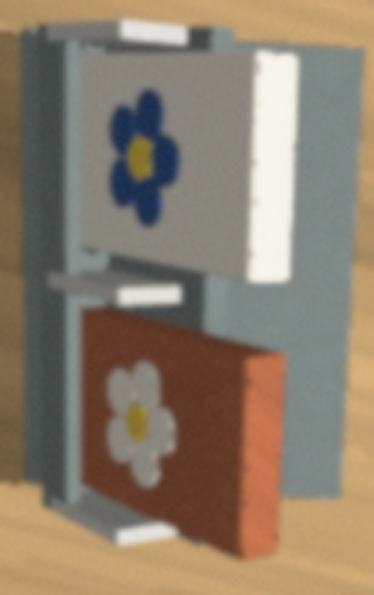

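```bash
python3 - <<'E'
from h import *
yaw=np.radians(-77.8)
pick(np.array([522,181,103.3]),yaw,"ter"); 
s=env.read_state()
if 12<s["width"]<16: carry(yaw,-25,"ter"); chk("ter_up")
E
```

```text
contact False
t 28.06 pos [516.126 209.759 138.201] F [-0.583  0.168 -0.167] w 44.2
reached 45.60164910889593
t 28.63 pos [516.066 208.842 138.416] F [ 0.273 -2.437  4.873] w 13.76
t 29.72 pos [502.131 271.181 214.312] F [ 1.422 -0.142 -1.315] w 13.97
t 32.39 pos [ 572.947 -177.381  280.03 ] F [ 0.035 -0.651 -0.801] w 13.86
top [[300.1, 261.5], [339.8, 261.5]]
bot [[309.2, 207.9], [332.4, 207.9]]
```

View pics/ter_up.png

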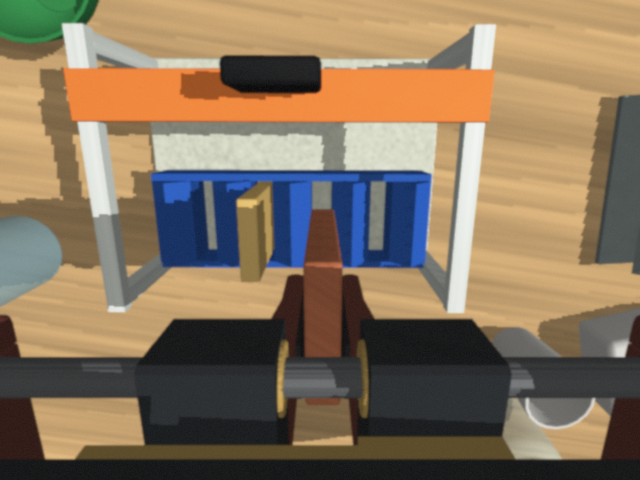

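View pics/ter_ups.png

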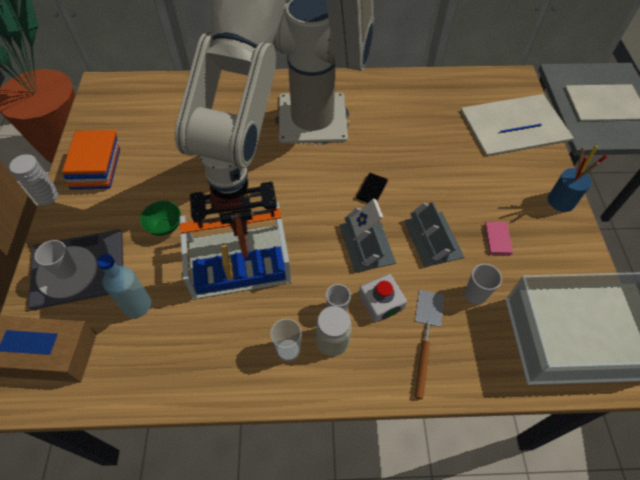

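```bash
python3 - <<'E'
from h import *
if lower(-25,name="ter"):
    release(); snap("wrist","ter_rel")
    env.reach([480,190,380],qf); snap("wrist","w8"); snap("scene","s8"); st()
E
```

```text
t 33.88 pos [ 573.229 -179.094  176.443] F [-0.088 -0.217 -1.071] w 13.7
x,y -24.04324572954074 0.3573851056680793
t 34.7 pos [ 572.697 -179.025  153.542] F [-1.025  0.276  3.366] w 13.85
hit True bottom z est 7.841971008648514 lat F x,y -0.43559921883370356 -0.9680365054059301
t 37.87 pos [480.431 189.149 379.611] F [ 0.739 -0.706 -0.315] w 25.9
```

View pics/ter_rel.png

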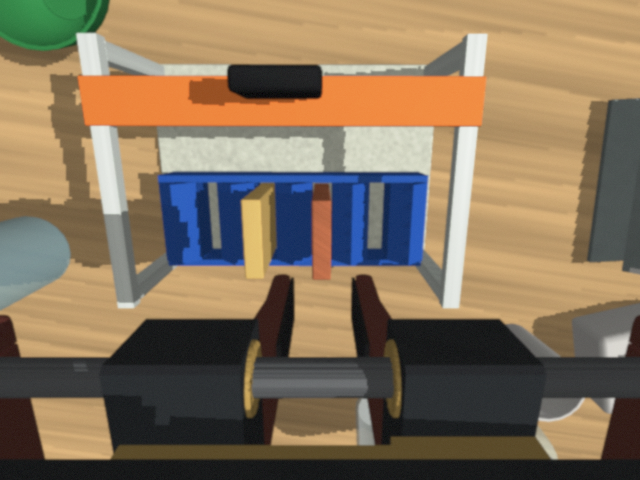

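View pics/w8.png

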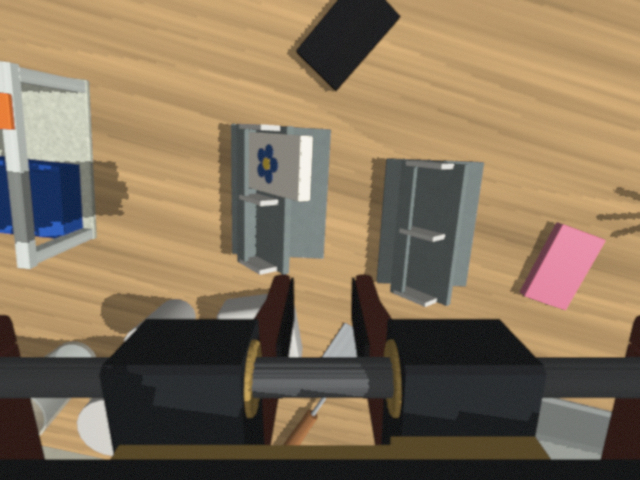

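```bash
python3 - <<'E'
from h import *
p=viewer.camera_params("wrist");T=np.load("pics/w8.npy")
for X in ([416.4,152.7,107.8],[474.5,165,107.8],[473.1,175.5,98.8],[414.1,163.2,98.8]): print((proj(p,T,np.array(X))-[220,115])*4)
im=cv2.imread("pics/w8.png"); cv2.imwrite("pics/w8c.png",cv2.resize(im[115:275,220:340],None,fx=4,fy=4,interpolation=cv2.INTER_CUBIC)[:600])
E
```

```text
[322.333  82.789]
[311.047 345.205]
[357.213 344.665]
[371.293  85.09 ]
```

View pics/w8c.png

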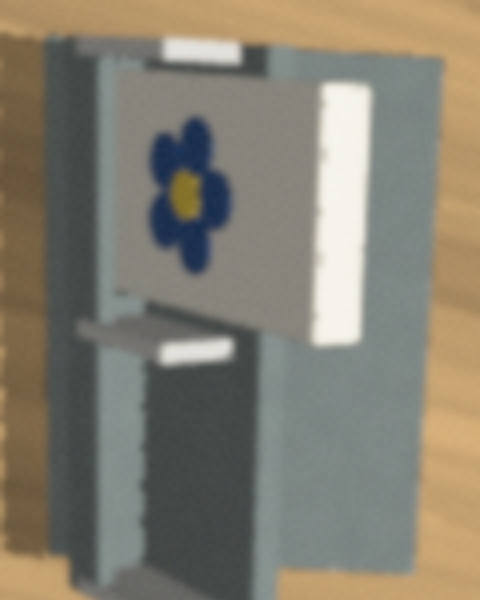

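White tile unmoved (corners match the prediction within 1 px). Pick it for slot 1.

```bash
python3 - <<'E'
from h import *
yaw=np.radians(-77.8)
pick(np.array([444.5,164.1,103.3]),yaw,"whi"); 
s=env.read_state()
if 12<s["width"]<16: carry(yaw,-75,"whi")
E
```

```text
contact False
t 40.62 pos [438.626 192.839 138.12 ] F [ 1.158 -0.09   0.278] w 44.21
reached 45.52741111719883
t 41.19 pos [438.518 191.987 138.346] F [ 0.661 -1.974  4.472] w 14.06
t 42.27 pos [424.657 254.352 214.425] F [-0.337 -0.688 -0.035] w 13.99
t 44.77 pos [ 564.893 -127.904  280.044] F [ 0.947  0.065 -1.298] w 13.83
```

View pics/whi_up.png

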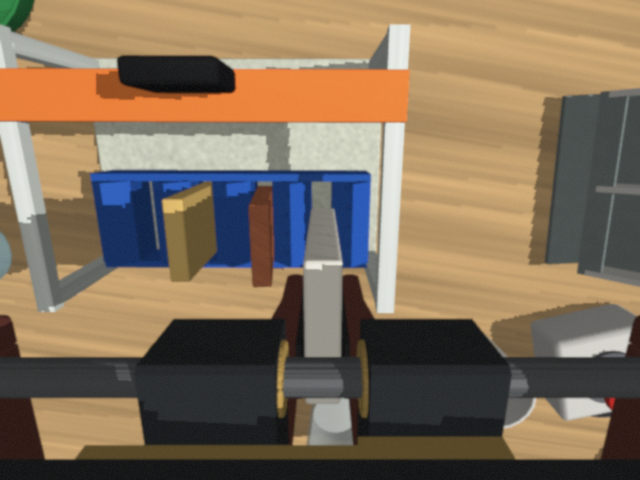

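View pics/whi_ups.png

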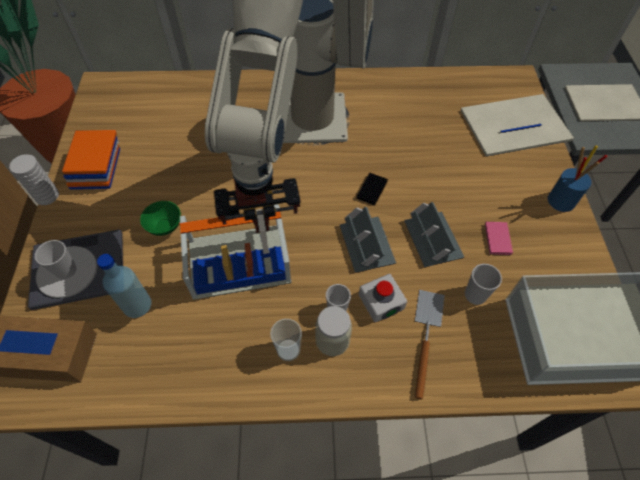

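```bash
python3 - <<'E'
from h import *
if lower(-75,name="whi"):
    release(); snap("wrist","whi_rel"); 
    env.reach(ro+Z*330,qr); snap("wrist","w9"); snap("scene","s9"); snap("side","d9"); st()
E
```

```text
t 46.27 pos [ 565.286 -129.694  176.378] F [-0.996 -0.288 -0.228] w 13.89
x,y -74.07704589011834 0.3530553487267973
t 47.09 pos [ 564.757 -129.647  153.436] F [-0.942 -0.996  4.878] w 13.98
hit True bottom z est 7.735878854023369 lat F x,y 0.8336856213601772 -1.0884729019864674
t 51.42 pos [ 576.69  -202.807  329.967] F [-0.3   -0.514 -0.292] w 26.14
```

View pics/w9.png

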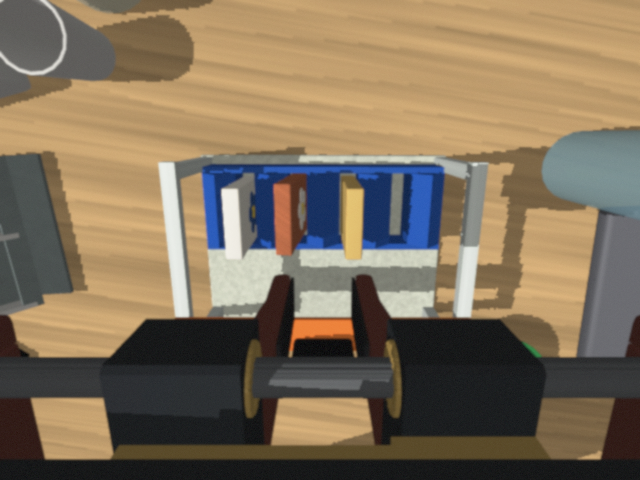

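View pics/d9.png

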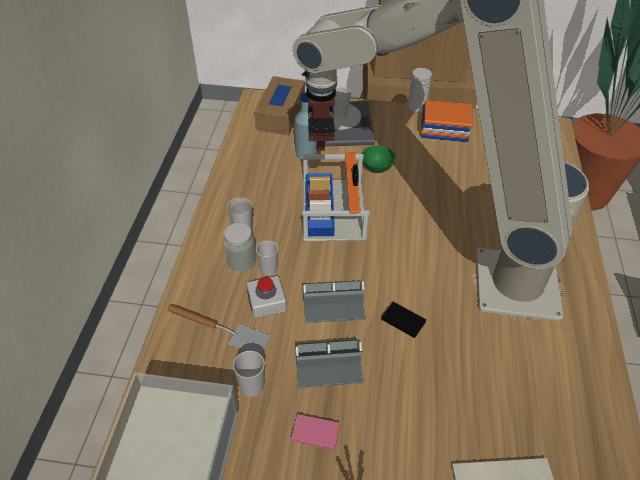

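View pics/s9.png

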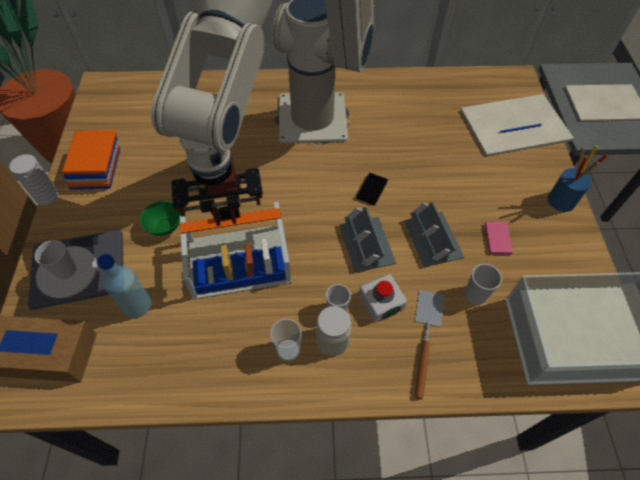

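```bash
python3 - <<'E'
from h import *
g=np.array([475.8,-219.8,0])
env.reach(g+Z*320,qr); set_gripper(84)
print(env.move_l(g+Z*204.5,rate=150,f_stop=8)); st(); set_gripper(30); s0=st()
print(env.move_l(s0["tool_pos"]+ry*106,rate=60,f_stop=14)); s=st(); print("slid",(s["tool_pos"]-s0["tool_pos"])@ry, "handle y",(s["tool_pos"]-ro)@ry)
env.hold(0.3); s=st()
set_gripper(84); s=st(); print("handle y",(s["tool_pos"]-ro)@ry); env.move_l(s["tool_pos"]+Z*140,rate=150)
env.reach(ro-40*ry+Z*360,qr); snap("wrist","w10"); snap("scene","s10"); snap("side","d10"); st()
E
```

```text
False
t 53.83 pos [ 476.251 -220.021  205.13 ] F [-0.261  0.607  0.34 ] w 84.34
t 54.46 pos [ 475.766 -219.348  204.703] F [-0.425  4.834  5.762] w 49.92
True
t 55.89 pos [ 570.099 -204.273  204.668] F [-1.479 -0.684  4.423] w 49.63
slid 95.52902872819888 handle y -6.7286884842813794
t 56.19 pos [ 570.033 -204.26   204.713] F [ 0.739 -1.871  5.153] w 49.94
t 56.9 pos [ 569.164 -203.622  204.318] F [-0.203 -0.325 -0.017] w 83.69
handle y -7.548613066954106
t 58.4 pos [ 537.522 -209.133  359.2  ] F [-0.061 -0.395  0.089] w 84.36
```

View pics/w10.png

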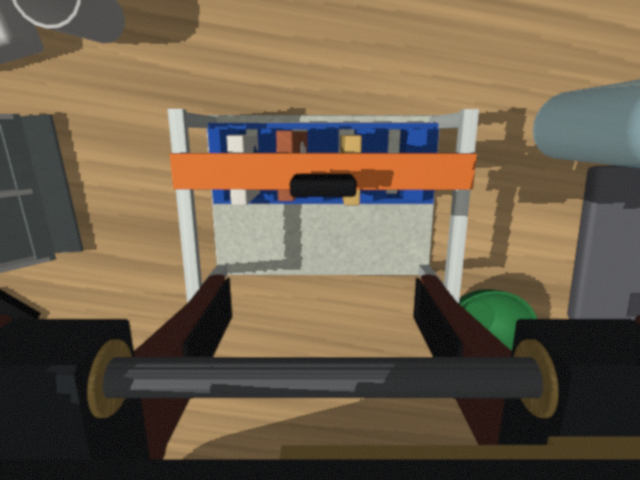

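View pics/s10.png

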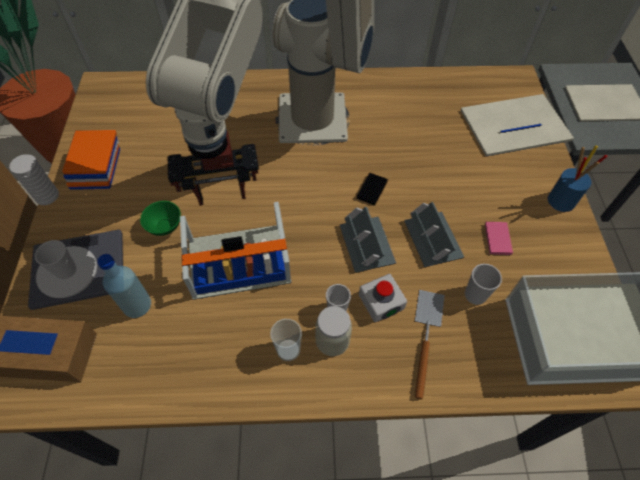

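```bash
python3 - <<'E'
from h import *
p,T=campose("scene"); print("jar",onz(p,T,(333,318),120))
env.reach([640,160,330],qr); set_gripper(0); snap("wrist","w11"); env.move_l([700,140,330],rate=200); snap("wrist","w12"); st()
F=[]
for n in("w11","w12"):
    im=cv2.imread(f"pics/{n}.png");h=cv2.cvtColor(im,cv2.COLOR_BGR2HSV)
    m=cv2.inRange(h,(0,170,130),(5,255,255))|cv2.inRange(h,(174,170,130),(180,255,255))
    c=max(cv2.findContours(m,0,2)[0],key=cv2.contourArea); print(n,cv2.minEnclosingCircle(c),cv2.contourArea(c),cv2.fitEllipse(c))
E
```

```text
jar [761.791  30.547 120.   ]
t 61.69 pos [699.014 140.173 329.476] F [-0.562  0.433 -0.291] w 0.1
w11 ((327.0, 186.546875), 23.084569931030273) 1585.5 ((327.04656982421875, 186.53651428222656), (44.91242218017578, 45.2513427734375), 82.73580932617188)
w12 ((294.6940612792969, 247.57276916503906), 21.98641014099121) 1361.5 ((294.6596374511719, 247.0384063720703), (40.32561492919922, 43.195438385009766), 105.9570541381836)
```

View pics/w11.png

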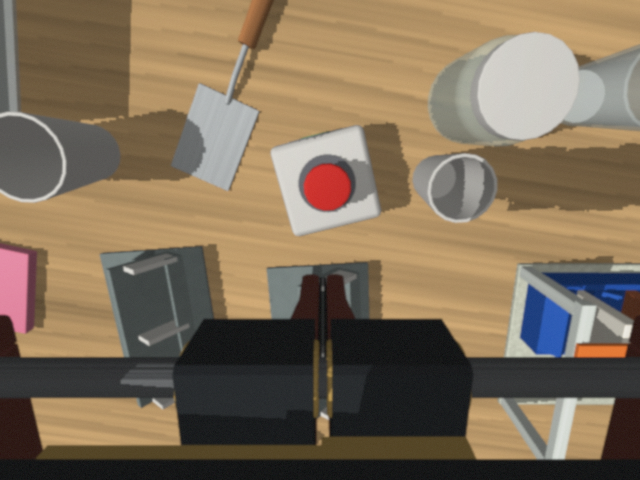

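View pics/w12.png

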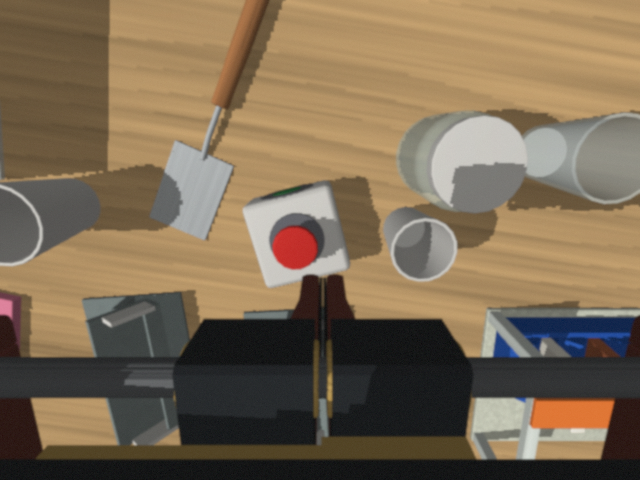

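```bash
python3 - <<'E'
from h import *
p=viewer.camera_params("wrist");T1=np.load("pics/w11.npy");T2=np.load("pics/w12.npy")
x,r=tri([ray(p,T1,(327.05,186.5)),ray(p,T2,(294.7,247.3))]); print(x,r)
a=onz(p,T1,(327.05,186.5),81);b=onz(p,T2,(294.7,247.3),81);print(a,b)
P=(a+b)/2;P[2]=0
env.reach(P+Z*240,qr); env.move_l(P+Z*175,rate=120); env.hold(0.2); s0=st(); snap("scene","s13")
hit=env.move_l(P+Z*143,rate=20,f_stop=12); s=st(); print("hit",hit,"tip z",s["tool_pos"][2]-80)
if hit:
    env.hold(1.3); s=st(); snap("scene","s14"); snap("side","d14")
E
```

```text
[666.744 161.171  78.687] [0.016 0.016]
[667.055 161.262  81.   ] [667.46  161.091  81.   ]
t 63.06 pos [667.818 161.306 176.111] F [ 0.155  0.81  -0.6  ] w 0.52
t 64.38 pos [667.298 161.18  147.472] F [-1.711 -0.109  6.05 ] w 0.74
hit True tip z 67.47221236093102
t 65.68 pos [667.289 161.179 147.467] F [-1.961 -0.187  6.374] w 0.36
```

```bash
python3 - <<'E'
import cv2,numpy as np
a=cv2.imread("pics/s13.png")[240:340,320:460];b=cv2.imread("pics/s14.png")[240:340,320:460];c=cv2.imread("pics/d14.png")[230:340,210:350]
f=lambda x:cv2.resize(x,(400,290),interpolation=cv2.INTER_CUBIC)
cv2.imwrite("pics/pr.png",np.vstack([np.hstack([f(a),f(b)]),np.hstack([f(c),f(c)])]))
E
```

```text
(no output)
```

View pics/pr.png

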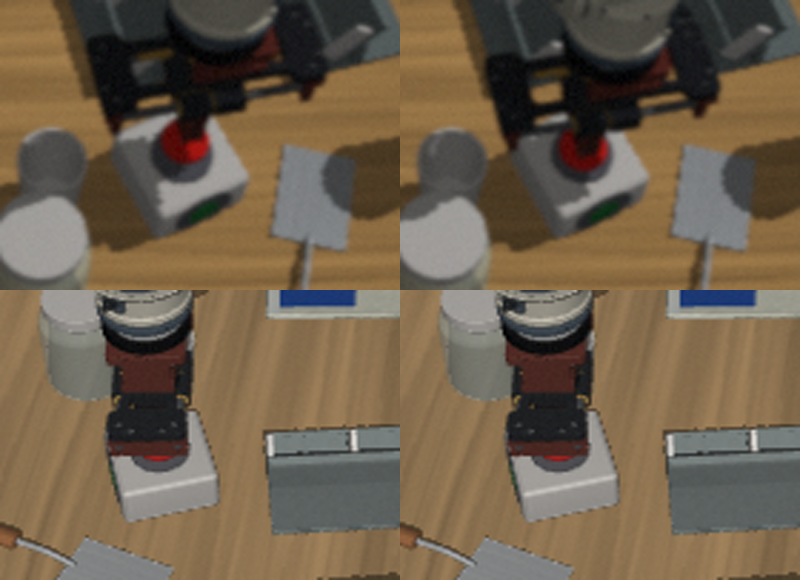

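Tip at 67.5 mm with about 7 N, only marginally at the stop. I'll press a little firmer, hold again, then release.

```bash
python3 - <<'E'
from h import *
s=env.read_state();P=s["tool_pos"].copy();P[2]=0
for z in (146.5,145.5,144.5,143.5,142.5,141.5):
    env.move_l(P+Z*z,rate=10); env.hold(0.1); s=st()
    if s["force"][2]>13: break
env.hold(1.4); s=st(); print("tip",s["tool_pos"][2]-80)
env.move_l(P+Z*170,rate=60); env.move_l(P+Z*300,rate=150)
env.reach([560,0,420],qr); env.hold(0.3)
snap("scene","s15"); snap("side","d15"); snap("wrist","w15"); st()
E
```

```text
t 66.13 pos [667.393 161.193 147.323] F [-2.749 -1.305  8.903] w 0.24
t 66.48 pos [667.476 161.213 147.259] F [-5.817 -1.059 14.896] w 0.24
t 67.88 pos [667.454 161.216 147.255] F [-5.245 -1.087 15.38 ] w 0.27
tip 67.25529319867951
t 70.82 pos [560.16    0.321 419.636] F [ 1.415 -0.214 -0.412] w 0.55
```

View pics/s15.png

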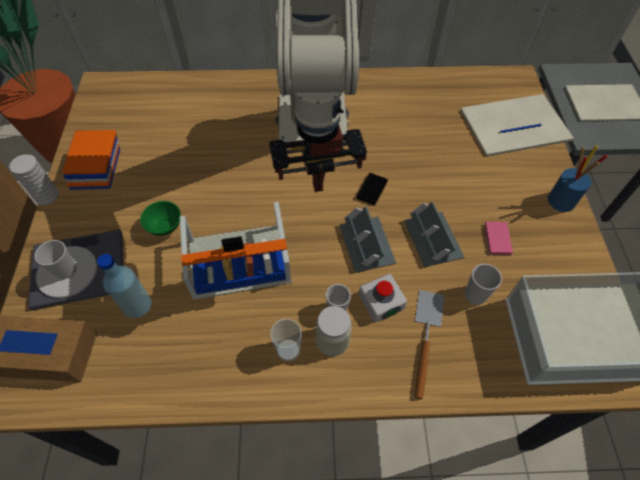

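View pics/d15.png

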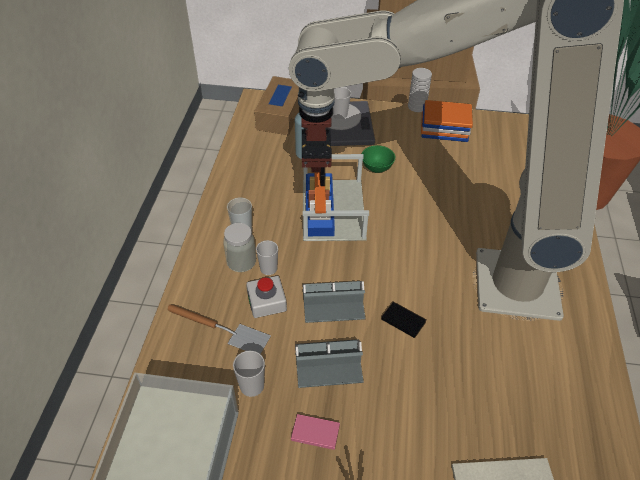

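```bash
python3 - <<'E'
import cv2,numpy as np
a=cv2.imread("pics/s15.png"); A=cv2.resize(a[195:305,170:300],(520,440),interpolation=cv2.INTER_CUBIC);B=cv2.resize(a[265:330,350:420],(280,260),interpolation=cv2.INTER_CUBIC)
o=np.zeros((440,800,3),np.uint8);o[:,:520]=A;o[:260,520:]=B;cv2.imwrite("pics/fin.png",o)
E
```

```text
(no output)
```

View pics/fin.png

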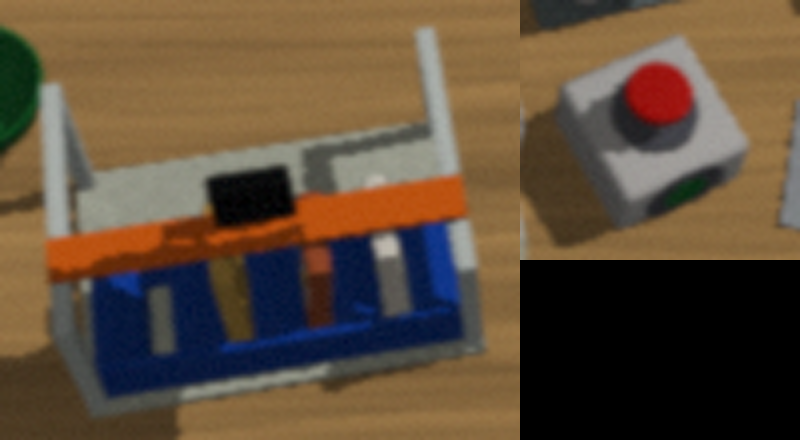

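The three tiles are upright in slots 1–3 under the bar, and the plunger is up.

```bash
python3 -c "
from station import workorder
print(workorder.sign_off())"
```

```text
the job is handed in; nothing more can be done
None
```

The job is done and handed in, at about 71 s on the robot's clock. Three tiles were present: white, terracotta and ochre. The pale green one was absent.

- **Bar opened:** it slid about 89.5 mm to a hard stop. The rail-based estimate put it roughly 5 mm off home at the start, so this matches the full 95 mm.
- **Tiles:** ochre went into slot 3, terracotta into slot 2 and white into slot 1. Each was lowered until it touched the floor, with the bottom edge estimated at 8.1, 7.8 and 7.7 mm (nominal 8 mm).
- **Bar closed:** it slid back 95.5 mm to its home stop, with the handle at rack y -7.5 mm (home is about -8 mm).
- **Plunger:** the first press and 1.3 s hold ended at only about 7 N, so it was only marginally at the stop. Without lifting, I pressed on to about 15 N, where it stopped moving (tip at 67.3 mm), held that for 1.4 s and released.

In the last pictures all three tiles stand under the bar, the plunger is up, and nothing else looks moved. I saw no tile or timer knocked aside. The only disagreements were camera offsets of 1 mm or less, which I corrected, and triangulated heights mostly within 5 mm of the stated ones. One ochre corner measured about 20 mm too high because a gripper finger covered it in one picture, so I did not use that view.

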